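# Hook the drip board into the bamboo tray and click it down

## Task

Fit the loose bamboo drip board into the metal carrier in the bamboo tray: slant it, hook its narrow blue tongue under the dark retaining lip and slide it in with only a light touch until you feel the stop, then swing the board down and press its other edge gently past the orange spring catch until it clicks and the board lies flat. Force nothing against the tray, leave the mugs, butter dish and egg cup where they are, and let go of everything at the end.

Things in the scene. Friction and masses are not known exactly. Their poses are not given: they have to be found in the camera images.
- board: Loose bamboo drip board, 0.15-0.27 kg. Origin: centre of underside; x along its length, away from the tongue; z up. Plate 6 mm thick, 170 mm long: grooved light main part x -54 to +85, 120 wide (y); blue tongue x -85 to -54, 84 wide. Handle: an upright blue rib across it, 12 thick (x +5 to +17), 60 long (y), z 6 to 38 mm. At first it lies flat on the table.
- tongue_tip (a point): Middle of the end face of the board's tongue: board x -85, y 0, z 3 mm. Axes as the board's. The tongue fits under the lip slanted up to 0.25 rad; a slant over 0.13 rad keeps the free edge clear of the catch. The stop's rubber face gives 1.5 mm at 4.5 N, then is hard; a light touch of 3 to 6 N is enough to feel it; over 10 N is too hard.
- rib (a point): Point in the handle rib at a good gripping height: board x 11, y 0, z 28 mm, 22 mm above the plate's top. Axes as the board's; pinch the 12 mm thickness (along x).
- tray: Bamboo tray, fixed on the table. Origin: under its bottom; z up; x points from the lip end to the catch end. Outer box x -118 to +135, y -85 to +85, walls 24 mm high. In it an aluminium carrier with seat, lip, stop, end wall and catch, clamped at an unknown place: all of it is shifted along tray x by -12 to +12 mm. The shift is not measured: feel for it. The carrier does not slide.
- seat_mid (a point): Point fixed on the tray (tray x 0, y 0, z 14 mm) at the height of the carrier's flat seat. The seat runs from x -85 to +87 mm (add the shift), between side rails at y -64 and +64, rail tops z 22. Fully home, the board's axes agree with the tray's and its origin is at z 14, x from shift +0 to shift +2 mm.
- lip_nominal (a point): Point fixed on the tray (x -57, y 0, z 29 mm): where the underside edge of the dark steel retaining lip is at shift 0 (add the shift to x). Lip top z 35. Slot under it: 15 mm high (z 14 to 29), 94 wide (only the tongue fits), 28 deep; it ends at the stop, an upright rubber face at x -85 (add the shift), hidden under the lip.
- wall_nominal (a point): Point fixed on the tray (x 87, y 0, z 22 mm): top edge of the inner face of the carrier's end wall at shift 0 (add the shift to x). From stop to wall is 172 mm and the board is 170 long, so the board drops in only when its tongue is within 2 mm of the stop; else its free edge lands on the wall.
- catch_nominal (a point): Point fixed on the tray (x 81, y 0, z 22.5 mm): tip of the orange spring catch's nose at shift 0 (add the shift to x), catch sprung in. Nose 32 mm wide; its face slopes from the tip up and outward to x +87.5, z 35, top z 35. A board edge pressed down along the slope pushes the catch outward; then it springs back over the board.
- catch (a joint): Spring catch of the carrier, slides along tray x: 0 = sprung fully in (towards the board), positive m = pushed outward, up to 0.0085. Spring force 1.2 N at 0 and 3.3 N at 6 mm; pressing the board past it takes about 4 to 10 N downward near the board's free edge; over 20 N is forcing it.
- mug_a: Grey stoneware mug, 82 mm across, 92 mm high, origin centre of underside. Leave it alone.
- mug_b: Blue-grey stoneware mug, same size as the other. Leave it alone.
- butter_dish: Round glass butter dish with lid, 124 mm across, 73 mm high; origin centre of underside. Leave it alone.
- egg_cup: Mint green egg cup, 50 mm across, 58 mm high; origin centre of underside. Leave it alone.
Things that resemble listed ones, but are neither listed nor needed, are in the scene too. Several things look just like the board: the one meant starts farthest from the robot's base.

How it is judged:
By the outcome, as a careful person would: the job done as asked, in the order asked, and still so for the second after the job is handed in, with the robot touching nothing.
It also fails if it takes over 67 s, if anything falls off the work surface, if the arm or the gripper's body presses on something with over 40 N, if the wrist force passes 120 N, or if a joint passes its speed limit or range.

## Robot

A 7-joint arm with a two-finger parallel gripper is mounted at the origin on the work surface. World frame = base frame: x ahead of the robot, y to its left, z up, the work surface at z = 0. Lengths are in m, angles in rad, forces in N, time in s.
With the tool pointing down it reaches from about 0.4 to 0.925 m from the base axis. Payload 5.6 kg.
Tool frame: the origin (TCP) lies midway between the tips of the shut fingers; the grasp point (between the pads) lies 19 mm behind it; z points along the fingers, y is the line along which they close (so a half turn about z gives the same grasp; the last joint's range is limited). The gripper opens to 85 mm and grips with 20 to 120 N. Pads are 22 mm wide; open, the fingers measure 114 mm over their backs; the gripper's body (76 mm by 85 mm) begins 54 mm behind the grasp point. The pads swing forward as they close: fully open they stand 13 mm farther back than shut.
Start: joints at [1.061, 0.468, -0.012, 1.603, 0.006, 1.071, -0.056], TCP at [0.292, -0.58, 0.231] pointing down, gripper open.
Joint ranges: [-2.53, 2.53], [-0.31, 2.02], [-1.57, 1.55], [0.28, 2.44], [-1.29, 4.43], [0.15, 1.84], [-2.92, 2.92]. Speed limits (rad/s): [2.57, 2.57, 3.14, 3.14, 3.14, 3.14, 3.14].

## Interface

Orientations are given as a unit quaternion [w, x, y, z].
In Python, from rig import env, camera gives the robot as it stands. The module is installed in compiled form; this text tells all that it offers.
- The arm moves only by the shell command python3 -m creep 'ROWS' [FORCE]. ROWS is JSON, a list of rows, each an object of numbers: "x", "y", "z": the shift along the world's x, y, z as a fraction of full scale; "rx", "ry", "rz": the turn, a rotation vector about the world's x, y, z as a fraction of full scale; "claw": the finger opening in mm, from 0 to 85.4. In form: [{"x": .., "y": .., "z": .., "rx": .., "ry": .., "rz": .., "claw": ..}, ...]. A call has exactly 8 rows; each row shifts and turns the commanded pose from where the row before left it; what a row does not reach is not made up. Full scale, the value 1, is 0.03 m for a shift and 0.12 rad for a turn. A row lasts 1/12 s, in which the tool goes at most 41.7 mm and 7.16 degrees, less where a joint would pass 70% of its speed; a pose out of reach is approached as far as the arm can. A call with a number of a shift or a turn outside -1 to 1 is refused whole. A call with a gripper value outside its range is refused whole. The fingers move at their own pace and stop on an object; FORCE is the grip in N (left out, the last holds). Time passes only in rows, so rows that do not move let the fingers close, or fill a call up. It gives the time, the measured TCP pose, the force, the opening and the grip force at its end, in the units of the state.
- env.state(): the state, without advancing time (a new reading comes with each control period).
- camera(name): name is "side" or "top"; returns a dict with "frame" (420x560x3 uint8, red, green, blue), "z_map" (420x560 float32, m along the optical axis (not along the pixel's ray), 0 where there is no reading), "mtx" (3x3 intrinsics, pixels), "k1" (the pictures are not rectified: a ray, as slopes to the right and down, at radius r is drawn at 1 + k1 r^2 times it, then the intrinsics apply), "origin" and "attitude" of the camera in the world. Camera axes: x right, y down, z forward; pixel columns grow to the right and rows downward; lengths in m; the calibration is good to about 2 mm. A picture is of the moment at which its call begins.
- env.sign_off(): hands the job in; it is judged then, once.
The state is a dict: "clock": time; "joints": joint angles; "qvel": joint speeds; "joint_torque": joint torques, N m; "tcp_pos": TCP position; "tool_rot": TCP orientation; "force": force on the tool from outside, world axes, zero at the start; "torque": the same for the moment, N m; "gripper_width": opening from 0.0 (shut) to 1.0 (fully open); "gripper_force": force on a finger pad.
Only numpy, scipy, OpenCV 4.12 (cv2) and the standard library are available. Lean on these libraries where they do the work, as an engineer would, in place of code of your own. Each camera call takes 0.05 s, during which the arm holds its last target. There are 200 camera calls.

## Working session

There is one attempt and no reset: what is moved stays moved. The work goes in short steps, Python scripts to look and compute and a shell command to move; the robot and the scene stay as the last step left them, time stands still between calls to the robot, and variables do not carry over. Pictures are saved under pics/ and viewed, at most 10 in all, crops included, and the job is handed in when it is done.

```bash
mkdir -p pics; cat > h.py <<'E'
import numpy as np,cv2
from rig import env,camera
from scipy.spatial.transform import Rotation as R
def q2R(q): 
    q=np.array(q,float)
    return q if q.shape==(3,3) else R.from_quat(q[[1,2,3,0]]).as_matrix()
def world(c,uv=None):
    """world xyz for each pixel of z_map"""
    h,w=c["z_map"].shape; K=np.array(c["mtx"],float)
    vv,uu=np.mgrid[:h,:w].astype(np.float32)
    p=cv2.undistortPoints(np.stack([uu.ravel(),vv.ravel()],1)[:,None].astype(np.float64),K,np.array([c["k1"],0,0,0.]))[:,0]
    z=c["z_map"].ravel()
    P=np.c_[p*z[:,None],z]@q2R(c["attitude"]).T+np.array(c["origin"])
    P[z==0]=np.nan
    return P.reshape(h,w,3)
E
python3 - <<'E'
from h import *
for n in("top","side"):
    c=camera(n); np.savez("%s0.npz"%n,**{k:np.array(v) for k,v in c.items()})
    cv2.imwrite("pics/%s0.png"%n,c["frame"][:,:,::-1]); print(n,c["origin"],c["attitude"],c["mtx"],c["k1"])
print(env.state())
E
```

```text
top [ 0.43399005 -0.048255    1.5698696 ] [-0.02127375  0.70846546 -0.70515964  0.01933937] [[530.32552591   0.         274.82479969]
 [  0.         530.32552591 218.00891131]
 [  0.           0.           1.        ]] -0.15421406110614388
side [0.02064618 0.63927072 0.79822509] [ 0.12132333 -0.2898387   0.8614774  -0.39891209] [[402.70522653   0.         276.99215147]
 [  0.         402.70522653 210.21212162]
 [  0.           0.           1.        ]] 0.007887326721554098
{'clock': 0.1, 'joints': array([ 1.06098954,  0.46828071, -0.011569  ,  1.60356076,  0.00599667,
        1.0714099 , -0.05635713]), 'qvel': array([-0.0007795 , -0.002953  , -0.00148256, -0.00090414,  0.0001784 ,
        0.00033147, -0.00158393]), 'joint_torque': array([ 1.31656103e-03, -5.33512831e+01,  2.14090082e-02, -2.51963478e+01,
        1.15012826e-02,  4.37386305e-03,  1.00318780e-05]), 'tcp_pos': array([ 0.29221339, -0.58003233,  0.23042692]), 'tool_rot': array([-7.72877374e-04,  9.72902255e-01,  2.31215358e-01, -2.50222946e-04]), 'force': array([ 0.09366409, -1.01406503,  0.19306908]), 'torque': array([0.0276547 , 0.0215098 , 0.01197869]), 'gripper_force': 0.0, 'gripper_width': 1.0053926659006698}
```

View pics/top0.png

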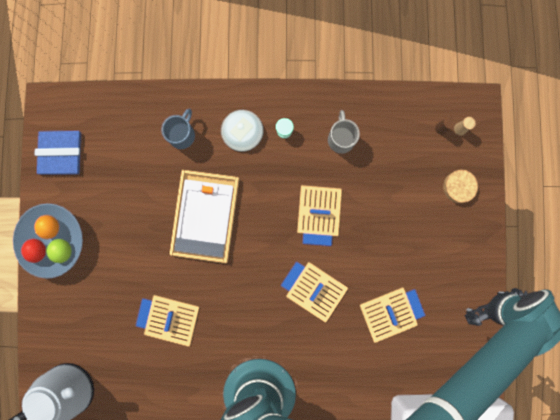

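View pics/side0.png

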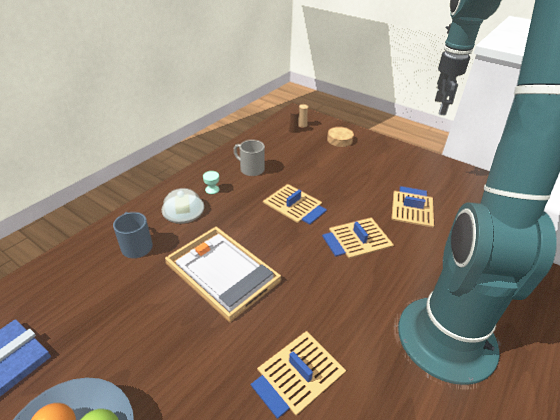

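The top view shows the tray at about (205,217), with the catch at (208,189) and the lip at (200,248). The board farthest from the base (258,385) is the one at (320,212), its tongue at (318,240) and rib at (320,212). Next I'll measure both poses.

```bash
cat > m.py <<'E'
from h import *
for n in("top","side"):
    c=dict(np.load(n+"0.npz")); W=world(c); hsv=cv2.cvtColor(c["frame"],cv2.COLOR_RGB2HSV)
    H,S,V=[hsv[...,i].astype(int) for i in range(3)]; z=W[...,2]
    print(n,"table z",np.nanmedian(z[(abs(W[...,0]-.5)<.1)&(abs(W[...,1])<.08)]))
    blue=(H>100)&(H<125)&(S>130)
    bam=(H>10)&(H<28)&(S>60)&(V>150)
    org=(H>3)&(H<16)&(S>170)&(V>150)
    k,l,st,ce=cv2.connectedComponentsWithStats((blue|bam).astype(np.uint8))
    for i in range(1,k):
        if st[i,4]<300: continue
        P=W[l==i]; m=np.nanmean(P,0)
        if m[2]>.1 or np.hypot(*m[:2])>1.: continue
        Q=P[np.isfinite(P[:,0])]
        r=cv2.minAreaRect(Q[:,:2].astype(np.float32)*1000)
        print(i,st[i],m.round(4),"rect",np.round(r[0],1),np.round(r[1],1),round(r[2],2))
        pb=W[(l==i)&blue]
        hi=pb[pb[:,2]>.025]; lo=pb[pb[:,2]<.015]
        if len(hi)>3: print("   rib",len(hi),np.nanmean(hi,0).round(4),cv2.minAreaRect(hi[:,:2].astype(np.float32)*1000),"tongue",np.nanmean(lo,0).round(4))
    o=W[org&(z>.015)&(z<.06)]; print("orange",len(o),np.nanmean(o,0).round(4),np.nanmax(o[:,2]))
E
python3 m.py
```

```text
top table z -0.0008318878384157014
50 [ 169  169   70   94 1491] [0.5467 0.1654 0.0147] rect [531.1 169.4] [178.3 261. ] 82.47
51 [444 169  34  34 874] [ 0.6225 -0.5985  0.027 ] rect [ 623.6 -606. ] [100.8 111.2] 22.29
57 [ 297  185   45   51 1896] [ 0.5496 -0.1743  0.005 ] rect [ 548.9 -175.5] [126.2 145.6] 85.52
60 [ 34 215  23  24 430] [0.4916 0.6228 0.0774] rect [494.9 636.1] [86.2 68.3] 71.11
63 [ 286  262   62   61 1926] [ 0.3072 -0.1682  0.0059] rect [ 306.5 -168.1] [145.  126.8] 56.53
   rib 55 [ 0.3108 -0.1643  0.0373] ((310.9663391113281, -164.2913818359375), (9.279792785644531, 50.31648635864258), 57.18614196777344) tongue [nan nan nan]
64 [ 360  287   58   56 1914] [ 0.2389 -0.3796  0.0058] rect [ 237.7 -383.1] [127.9 145.7] 22.1
   rib 64 [ 0.2403 -0.3843  0.0352] ((241.32736206054688, -384.544189453125), (57.70979309082031, 9.671339988708496), 22.203706741333008) tongue [nan nan nan]
66 [ 144  295   55   52 1889] [0.2193 0.261  0.0057] rect [218.4 264.2] [145.9 128.1] 76.47
   rib 60 [0.2209 0.264  0.0371] ((221.28103637695312, 264.0307312011719), (8.85938835144043, 55.
[... 1014 characters left out ...]
465 -0.0994  0.0048]
14 [ 165  226  116   96 1609] [0.5352 0.1801 0.0172] rect [537.2 157.1] [189.  280.1] 82.59
24 [ 251  331   95   87 3770] [0.2172 0.2803 0.0067] rect [220.6 275.2] [176.1 125.9] 76.34
   rib 189 [0.2158 0.2695 0.0352] ((216.10279846191406, 267.4412536621094), (12.082858085632324, 57.80886459350586), 77.23388671875) tongue [0.2329 0.3434 0.0056]
40 [ 31 403  44  17 557] [0.4892 0.6173 0.0806] rect [502.9 622.5] [80.5 42.7] 13.78
orange 22 [0.5689 0.2615 0.0365] 0.05946508843587173m.py:19: RuntimeWarning: Mean of empty slice
  if len(hi)>3: print("   rib",len(hi),np.nanmean(hi,0).round(4),cv2.minAreaRect(hi[:,:2].astype(np.float32)*1000),"tongue",np.nanmean(lo,0).round(4))
```

```bash
cat > fit.py <<'E'
from h import *
from scipy.optimize import minimize
def proj(c,P):
    Rm=q2R(c["attitude"]); r,_=cv2.Rodrigues(Rm.T)
    return cv2.projectPoints(np.asarray(P,float),r,-Rm.T@np.array(c["origin"]),np.array(c["mtx"],float),np.array([float(c["k1"]),0,0,0]))[0][:,0]
def gradfield(c):
    g=cv2.GaussianBlur(c["frame"],(0,0),1.0).astype(np.float32)
    return np.sqrt(sum(cv2.Sobel(g[...,i],cv2.CV_32F,1,0)**2+cv2.Sobel(g[...,i],cv2.CV_32F,0,1)**2 for i in range(3)))
def seg(a,b,n=60):
    t=np.linspace(.03,.97,n)[:,None]; return np.array(a)*(1-t)+np.array(b)*t
def place(p,z0,pts):
    q=pts/1000@R.from_euler('z',p[2]).as_matrix().T; return q+[p[0],p[1],z0]
def fit(c,pts,p0,z0=0):
    G=gradfield(c)
    def f(p):
        uv=proj(c,place(p,z0,pts)).astype(np.float32)
        return -cv2.remap(G,uv[:,:1],uv[:,1:],cv2.INTER_LINEAR).mean()
    best=min((minimize(f,np.array(p0)+[dx,dy,dt],method="Nelder-Mead",options=dict(initial_simplex=np.array(p0)+[dx,dy,dt]+np.array([[0,0,0],[.004,0,0],[0,.004,0],[0,0,.03]]),xatol=1e-5)) for dx in(-.004,0,.004) for dy in(-.004,0,.004) for dt in(-.03,0,.03)),key=lambda r:r.fun)
    return best.x,best.fun
def loop(v,z): return np.vstack([seg([*v[i],z],[*v[(i+1)%len(v)],z]) for i in range(len(v))])
board=loop([(-85,-42),(-54,-42),(-54,-60),(85,-60),(85,60),(-54,60),(-54,42),(-85,42)],6)
tray=loop([(-118,-85),(135,-85),(135,85),(-118,85)],24)
E
python3 - <<'E'
from fit import *
T=[]
for n in("top","side"):
    c=dict(np.load(n+"0.npz"))
    print(n,"tray",fit(c,tray,[.5226,.1705,-.131]),"board",fit(c,board,[.533,-.174,-.08]))
    if n=="top": pt=fit(c,tray,[.5226,.1705,-.131])[0];pb=fit(c,board,[.533,-.174,-.08])[0]
c=dict(np.load("top0.npz"))
def rect(p,z,x0,x1,y0,y1,s=2):
    # output: rows = tray x decreasing, cols = y decreasing
    xs=np.arange(x1,x0,-1/s);ys=np.arange(y1,y0,-1/s)
    X,Y=np.meshgrid(xs,ys,indexing='ij')
    uv=proj(c,place(p,0,np.c_[X.ravel(),Y.ravel(),np.full(X.size,z)])).astype(np.float32).reshape(*X.shape,2)
    return cv2.remap(c["frame"],uv[...,0],uv[...,1],cv2.INTER_CUBIC)
a=rect(pt,24,-140,160,-100,100); b=rect(pb,6,-140,160,-100,100)
for im,v in((a,[(-118,-85),(135,-85),(135,85),(-118,85)]),(b,[(-85,-42),(-54,-42),(-54,-60),(85,-60),(85,60),(-54,60),(-54,42),(-85,42)])):
    cv2.polylines(im,[np.array([[(100-y)*2,(160-x)*2] for x,y in v],np.int32)],True,(255,0,0),1)
    for x in range(-120,160,20): cv2.line(im,(0,(160-x)*2),(12 if x else 40,(160-x)*2),(0,255,0),1)
    for y in range(-80,100,20): cv2.line(im,((100-y)*2,0),((100-y)*2,10 if y else 30),(0,255,0),1)
cv2.imwrite("pics/rect.png",np.hstack([a,b])[:,:,::-1])
E
```

```text
top tray (array([ 0.52074044,  0.16614319, -0.12933183]), np.float64(-478.3065185546875)) board (array([ 0.53220137, -0.17365008, -0.07973767]), np.float64(-423.33489990234375))
side tray (array([ 0.51680199,  0.16872551, -0.12719156]), np.float64(-412.7952575683594)) board (array([ 0.52839695, -0.17046706, -0.0756847 ]), np.float64(-419.7388916015625))
```

View pics/rect.png

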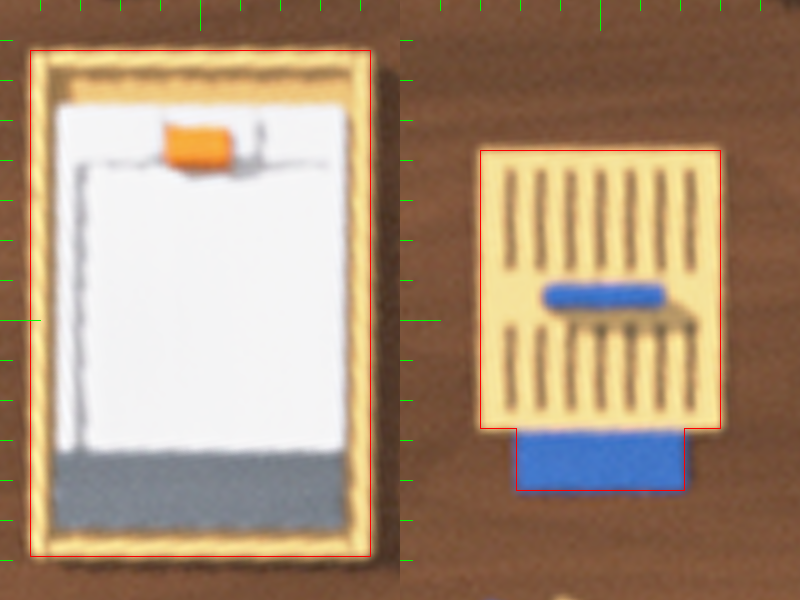

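Both cameras give the same displacement from board to tray. The carrier's lip and wall look shifted by about -7.5 mm: lip edge at x≈-65, wall at x≈79, catch nose at x≈74. Moving above the rib.

```bash
python3 -m creep '[{"x":0.3,"y":0.5,"z":-0.27,"rz":0.5,"claw":85},{"x":0.52,"y":0.85,"z":-0.27,"rz":0.54,"claw":85},{"x":0.52,"y":0.85,"z":-0.27,"rz":0.54,"claw":85},{"x":0.52,"y":0.85,"z":-0.27,"rz":0.54,"claw":85},{"x":0.52,"y":0.85,"z":-0.27,"rz":0.54,"claw":85},{"x":0.52,"y":0.85,"z":-0.27,"rz":0.54,"claw":85},{"x":0.52,"y":0.85,"z":-0.27,"rz":0.54,"claw":85},{"x":0.52,"y":0.85,"z":-0.27,"rz":0.54,"claw":85}]' 40
python3 -m creep '[{"x":0.52,"y":0.85,"z":-0.27,"rz":0.54,"claw":85},{"x":0.52,"y":0.85,"z":-0.27,"rz":0.54,"claw":85},{"x":0.52,"y":0.85,"z":-0.27,"rz":0.54,"claw":85},{"x":0.52,"y":0.85,"z":-0.27,"rz":0.54,"claw":85},{"x":0.52,"y":0.85,"z":-0.27,"rz":0.54,"claw":85},{"x":0.5,"y":0.8,"z":-0.2,"rz":0.54,"claw":85},{"x":0.3,"y":0.4,"z":-0.1,"rz":0.54,"claw":85},{"claw":85}]'
cat > st.py <<'E'
from h import *
import sys
s=env.state(); M=q2R(s["tool_rot"]); y=M[:,1]
print("t",round(s["clock"],2),"tcp",s["tcp_pos"].round(4),"toolz",M[:,2].round(4),"yaw_y",round(np.arctan2(y[1],y[0]),4),"y_z",y[2].round(4),"F",s["force"].round(2),"T",s["torque"].round(3),"w",round(s["gripper_width"]*85.4,1),"gf",s["gripper_force"])
E
python3 st.py
```

```text
t 0.1 tcp [ 0.2922 -0.58    0.2304] toolz [-8.0e-04  1.4e-03 -1.0e+00] yaw_y -1.1041 y_z -0.0016 F [ 0.09 -1.01  0.19] T [0.028 0.022 0.012] w 85.9 gf 0.0schema error: expected keys x, y, z, rx, ry, rz, claw
schema error: expected keys x, y, z, rx, ry, rz, claw
```

All keys are needed in every row.

```bash
python3 -m creep '[{"x":0.3,"y":0.5,"z":-0.27,"rx":0,"ry":0,"rz":0.5,"claw":85},{"x":0.52,"y":0.85,"z":-0.27,"rx":0,"ry":0,"rz":0.54,"claw":85},{"x":0.52,"y":0.85,"z":-0.27,"rx":0,"ry":0,"rz":0.54,"claw":85},{"x":0.52,"y":0.85,"z":-0.27,"rx":0,"ry":0,"rz":0.54,"claw":85},{"x":0.52,"y":0.85,"z":-0.27,"rx":0,"ry":0,"rz":0.54,"claw":85},{"x":0.52,"y":0.85,"z":-0.27,"rx":0,"ry":0,"rz":0.54,"claw":85},{"x":0.52,"y":0.85,"z":-0.27,"rx":0,"ry":0,"rz":0.54,"claw":85},{"x":0.52,"y":0.85,"z":-0.27,"rx":0,"ry":0,"rz":0.54,"claw":85}]' 40
python3 -m creep '[{"x":0.52,"y":0.85,"z":-0.27,"rx":0,"ry":0,"rz":0.54,"claw":85},{"x":0.52,"y":0.85,"z":-0.27,"rx":0,"ry":0,"rz":0.54,"claw":85},{"x":0.52,"y":0.85,"z":-0.27,"rx":0,"ry":0,"rz":0.54,"claw":85},{"x":0.52,"y":0.85,"z":-0.27,"rx":0,"ry":0,"rz":0.54,"claw":85},{"x":0.52,"y":0.85,"z":-0.27,"rx":0,"ry":0,"rz":0.54,"claw":85},{"x":0.5,"y":0.8,"z":-0.2,"rx":0,"ry":0,"rz":0.54,"claw":85},{"x":0.3,"y":0.4,"z":-0.1,"rx":0,"ry":0,"rz":0.54,"claw":85},{"x":0,"y":0,"z":0,"rx":0,"ry":0,"rz":0,"claw":85}]'
python3 st.py
```

```text
clock: 0.77
tcp_pos: [0.411, -0.3855, 0.1659]
tool_rot: [-0.0, 0.882, 0.472, -0.0]
force: [0.3, -0.9, 0.1]
gripper_width: 0.997
gripper_force: 0.0
clock: 1.43
tcp_pos: [0.5144, -0.2188, 0.1161]
tool_rot: [-0.001, 0.751, 0.66, 0.001]
force: [0.7, 0.0, -0.3]
gripper_width: 0.998
gripper_force: 0.0
t 1.43 tcp [ 0.5144 -0.2188  0.1161] toolz [-1.e-04  3.e-03 -1.e+00] yaw_y -0.1283 y_z -0.0005 F [ 0.69  0.01 -0.28] T [ 0.05  -0.002 -0.049] w 85.2 gf 0.0
```

```bash
python3 -m creep '[{"x":0.45,"y":0.77,"z":-0.3,"rx":0,"ry":0,"rz":0.21,"claw":85},{"x":0.45,"y":0.76,"z":-0.5,"rx":0,"ry":0,"rz":0.21,"claw":85},{"x":0,"y":0,"z":-0.6,"rx":0,"ry":0,"rz":0,"claw":85},{"x":0,"y":0,"z":-0.6,"rx":0,"ry":0,"rz":0,"claw":85},{"x":0,"y":0,"z":-0.5,"rx":0,"ry":0,"rz":0,"claw":85},{"x":0,"y":0,"z":-0.2,"rx":0,"ry":0,"rz":0,"claw":85},{"x":0,"y":0,"z":0,"rx":0,"ry":0,"rz":0,"claw":85},{"x":0,"y":0,"z":0,"rx":0,"ry":0,"rz":0,"claw":85}]' 40
python3 st.py
```

```text
clock: 2.1
tcp_pos: [0.5395, -0.1783, 0.0362]
tool_rot: [0.0, 0.737, 0.675, -0.0]
force: [0.4, 0.3, -0.5]
gripper_width: 1.0
gripper_force: 0.0
t 2.1 tcp [ 0.5395 -0.1783  0.0362] toolz [-2.e-04 -3.e-04 -1.e+00] yaw_y -0.0878 y_z -0.0002 F [ 0.39  0.3  -0.53] T [0.008 0.015 0.017] w 85.4 gf 0.0
```

```bash
python3 -m creep '[{"x":0.06,"y":0.18,"z":-0.4,"rx":0,"ry":0,"rz":0.08,"claw":85},{"x":0,"y":0,"z":-0.3,"rx":0,"ry":0,"rz":0,"claw":85},{"x":0,"y":0,"z":-0.17,"rx":0,"ry":0,"rz":0,"claw":85},{"x":0,"y":0,"z":0,"rx":0,"ry":0,"rz":0,"claw":60},{"x":0,"y":0,"z":0,"rx":0,"ry":0,"rz":0,"claw":30},{"x":0,"y":0,"z":0,"rx":0,"ry":0,"rz":0,"claw":20},{"x":0,"y":0,"z":0,"rx":0,"ry":0,"rz":0,"claw":20},{"x":0,"y":0,"z":0,"rx":0,"ry":0,"rz":0,"claw":20}]' 40
python3 st.py
```

```text
clock: 2.77
tcp_pos: [0.5418, -0.1723, 0.0103]
tool_rot: [0.0, 0.734, 0.679, 0.0]
force: [0.9, -0.2, 0.8]
gripper_width: 0.292
gripper_force: 0.0
t 2.77 tcp [ 0.5418 -0.1723  0.0103] toolz [ 7.e-04 -3.e-04 -1.e+00] yaw_y -0.077 y_z 0.0007 F [ 0.92 -0.15  0.77] T [0.008 0.036 0.023] w 24.9 gf 0.0
```

```bash
python3 -m creep '[{"x":0,"y":0,"z":0,"rx":0,"ry":0,"rz":0,"claw":14},{"x":0,"y":0,"z":0,"rx":0,"ry":0,"rz":0,"claw":10},{"x":0,"y":0,"z":0,"rx":0,"ry":0,"rz":0,"claw":5},{"x":0,"y":0,"z":0,"rx":0,"ry":0,"rz":0,"claw":5},{"x":0,"y":0,"z":0,"rx":0,"ry":0,"rz":0,"claw":5},{"x":0,"y":0,"z":0,"rx":0,"ry":0,"rz":0,"claw":5},{"x":0,"y":0,"z":0,"rx":0,"ry":0,"rz":0,"claw":5},{"x":0,"y":0,"z":0,"rx":0,"ry":0,"rz":0,"claw":5}]' 60
python3 st.py
python3 -m creep '[{"x":0,"y":0,"z":0.1,"rx":0,"ry":0,"rz":0,"claw":5},{"x":0,"y":0,"z":0.3,"rx":0,"ry":0,"rz":0,"claw":5},{"x":0,"y":0,"z":0.5,"rx":0,"ry":0,"rz":0,"claw":5},{"x":0,"y":0,"z":0.7,"rx":0,"ry":0,"rz":0,"claw":5},{"x":0,"y":0,"z":0.7,"rx":0,"ry":0,"rz":0,"claw":5},{"x":0,"y":0,"z":0.5,"rx":0,"ry":0,"rz":0,"claw":5},{"x":0,"y":0,"z":0.2,"rx":0,"ry":0,"rz":0,"claw":5},{"x":0,"y":0,"z":0,"rx":0,"ry":0,"rz":0,"claw":5}]' 60
python3 st.py
```

```text
clock: 3.43
tcp_pos: [0.5417, -0.1723, 0.0103]
tool_rot: [0.0, 0.734, 0.679, 0.0]
force: [-1.2, -0.4, 5.7]
gripper_width: 0.134
gripper_force: 58.9
t 3.43 tcp [ 0.5417 -0.1723  0.0103] toolz [ 5.e-04 -4.e-04 -1.e+00] yaw_y -0.0769 y_z 0.0005 F [-1.16 -0.36  5.71] T [ 0.017  0.256 -0.001] w 11.4 gf 58.93915414810181
clock: 4.1
tcp_pos: [0.5424, -0.1725, 0.1015]
tool_rot: [0.001, 0.734, 0.679, 0.001]
force: [-0.6, 0.9, -1.1]
gripper_width: 0.127
gripper_force: 58.5
t 4.1 tcp [ 0.5424 -0.1725  0.1015] toolz [ 0.0029 -0.001  -1.    ] yaw_y -0.077 y_z 0.0029 F [-0.55  0.87 -1.08] T [ 0.056 -0.002 -0.045] w 10.8 gf 58.479591608047485
```

```bash
python3 -m creep '[{"x":0.03,"y":0.4,"z":0.1,"rx":0,"ry":0,"rz":-0.06,"claw":5},{"x":0.06,"y":0.8,"z":0,"rx":0,"ry":0,"rz":-0.06,"claw":5},{"x":0.06,"y":0.9,"z":0,"rx":0,"ry":0,"rz":-0.06,"claw":5},{"x":0.06,"y":0.9,"z":0,"rx":0,"ry":0,"rz":-0.06,"claw":5},{"x":0.06,"y":0.9,"z":0,"rx":0,"ry":0,"rz":-0.06,"claw":5},{"x":0.06,"y":0.9,"z":0,"rx":0,"ry":0,"rz":-0.06,"claw":5},{"x":0.06,"y":0.9,"z":0,"rx":0,"ry":0,"rz":-0.06,"claw":5},{"x":0.06,"y":0.9,"z":0,"rx":0,"ry":0,"rz":0,"claw":5}]'
python3 -m creep '[{"x":0.06,"y":0.9,"z":0,"rx":-0.03,"ry":-0.2,"rz":0,"claw":5},{"x":0.06,"y":0.9,"z":0,"rx":-0.03,"ry":-0.2,"rz":0,"claw":5},{"x":0.06,"y":0.9,"z":0,"rx":-0.03,"ry":-0.2,"rz":0,"claw":5},{"x":0.06,"y":0.7,"z":0,"rx":-0.03,"ry":-0.2,"rz":0,"claw":5},{"x":0.06,"y":0.5,"z":0,"rx":-0.03,"ry":-0.2,"rz":0,"claw":5},{"x":0.06,"y":0.3,"z":0,"rx":-0.02,"ry":-0.2,"rz":0,"claw":5},{"x":0,"y":0.2,"z":0,"rx":0,"ry":-0.12,"rz":0,"claw":5},{"x":0,"y":0,"z":0,"rx":0,"ry":0,"rz":0,"claw":5}]'
python3 st.py
```

```text
clock: 4.77
tcp_pos: [0.5539, 0.027, 0.1016]
tool_rot: [-0.001, 0.751, 0.661, -0.001]
force: [0.6, 0.4, -1.7]
gripper_width: 0.13
gripper_force: 58.5
clock: 5.43
tcp_pos: [0.5641, 0.1593, 0.1017]
tool_rot: [0.059, 0.747, 0.66, 0.052]
force: [0.3, 0.6, -1.7]
gripper_width: 0.127
gripper_force: 58.6
t 5.43 tcp [0.5641 0.1593 0.1017] toolz [ 0.1557 -0.0201 -0.9876] yaw_y -0.1244 y_z 0.157 F [ 0.27  0.62 -1.68] T [ 0.034  0.205 -0.014] w 10.9 gf 58.55828046798706
```

```bash
cat > chk.py <<'E'
from fit import *
import sys
def pose(): 
    s=env.state(); M=q2R(s["tool_rot"]); xb=M[:,1]*np.sign(M[0,1]); zb=-M[:,2]; yb=np.cross(zb,xb)
    B=np.c_[xb,yb,zb]; return s,B,s["tcp_pos"]-B@np.array([.011,0,.0103])
def est(n,save=None):
    c=camera(n); s,B,o=pose(); G=gradfield(c)
    if save: cv2.imwrite(save,cv2.cvtColor(c["frame"],cv2.COLOR_RGB2BGR))
    def pts(p): return (board/1000@B.T)@R.from_rotvec(B[:,1]*p[3]+B[:,2]*p[2]).as_matrix().T+o+[p[0],p[1],0]
    def f(p):
        uv=proj(c,pts(p)).astype(np.float32); return -cv2.remap(G,uv[:,:1],uv[:,1:],cv2.INTER_LINEAR).mean()
    best=min((minimize(f,[dx,dy,0,0],method="Nelder-Mead",options=dict(initial_simplex=np.array([dx,dy,0,0])+np.vstack([np.zeros(4),np.diag([.003,.003,.02,.03])]),xatol=1e-5)) for dx in(-.004,0,.004) for dy in(-.004,0,.004)),key=lambda r:r.fun)
    t=fit(c,tray,[.519,.167,-.128])[0]
    return best.x,best.fun,t
if __name__=="__main__":
    s,B,o=pose(); print("origin",o.round(4),"slant",np.arcsin(B[2,0]).round(4),"roll",B[2,1].round(4),"yaw",np.arctan2(B[1,0],B[0,0]).round(4),"t",s["clock"])
    for n in("top","side"):
        p,v,t=est(n,"pics/%s_%s.png"%(n,sys.argv[1])); print(n,"corr",p.round(4),round(v),"tray",t.round(4))
E
python3 chk.py a
```

```text
origin [0.555  0.1605 0.0898] slant 0.1577 roll -0.0006 yaw -0.1244 t 5.4333
top corr [ 0.0052 -0.0026 -0.0109  0.0363] -178 tray [ 0.5211  0.1653 -0.1266]
side corr [-0.0042  0.0022  0.0186 -0.0366] -317 tray [ 0.5167  0.1697 -0.1207]
```

View pics/side_a.png

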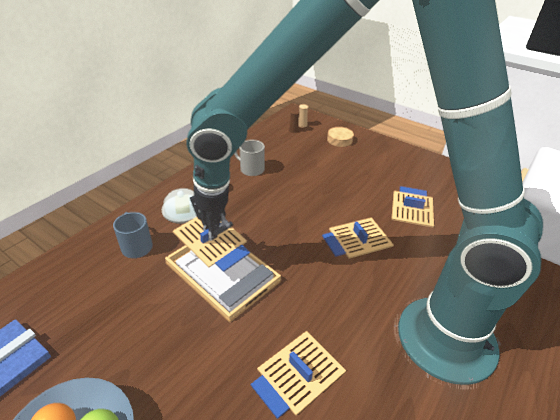

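```bash
cat > goal.py <<'E'
from chk import *
T0=np.array([.5189,.1675,0]); TY=-.128
TR=R.from_euler('z',TY).as_matrix()
def tipnow():
    s,B,o=pose(); return s,B,(TR.T@(o+B@[-.085,0,0]-T0))*1000
def report(tx=None,tz=None,sl=None,ty=0):
    s,B,t=tipnow(); F=TR.T@s["force"]
    print("t",round(s["clock"],2),"tip(tray mm)",t.round(2),"slant",np.arcsin(B[2,0]).round(4),"yaw",np.arctan2(B[1,0],B[0,0]).round(4),"F(tray)",F.round(2),"T",(TR.T@s["torque"]).round(3),"tcp",s["tcp_pos"].round(4))
    if tx is not None:
        Bg=TR@R.from_euler('y',-sl).as_matrix(); g=T0+TR@np.array([tx,ty,tz])/1000+Bg@np.array([.096,0,.0103])
        print("need xyz",((g-s["tcp_pos"])/.03).round(3),"rot",(R.from_matrix(Bg@B.T).as_rotvec()/.12).round(3))
import sys
if __name__=="__main__": report(*[float(a) for a in sys.argv[1:]])
E
python3 goal.py -55 35 .19
```

```text
t 5.53 tip(tray mm) [-45.88  -4.5   76.9 ] slant 0.1581 yaw -0.1275 F(tray) [ 0.39 -0.3  -1.34] T [0.046 0.212 0.02 ] tcp [0.5652 0.1571 0.1022]
need xyz [-0.311  0.189 -1.298] rot [-0.023 -0.265 -0.002]
```

```bash
python3 -m creep '[{"x":-0.06,"y":0.04,"z":-0.1,"rx":-0.01,"ry":-0.06,"rz":0,"claw":5},{"x":-0.06,"y":0.04,"z":-0.3,"rx":0,"ry":-0.06,"rz":0,"claw":5},{"x":-0.06,"y":0.04,"z":-0.3,"rx":-0.01,"ry":-0.06,"rz":0,"claw":5},{"x":-0.06,"y":0.04,"z":-0.3,"rx":0,"ry":-0.06,"rz":0,"claw":5},{"x":-0.06,"y":0.03,"z":-0.2,"rx":0,"ry":-0.02,"rz":0,"claw":5},{"x":0,"y":0,"z":-0.1,"rx":0,"ry":0,"rz":0,"claw":5},{"x":0,"y":0,"z":0,"rx":0,"ry":0,"rz":0,"claw":5},{"x":0,"y":0,"z":0,"rx":0,"ry":0,"rz":0,"claw":5}]'
python3 chk.py b; python3 goal.py -55 16.5 .19
```

```text
clock: 6.2
tcp_pos: [0.5572, 0.1632, 0.064]
tool_rot: [0.071, 0.748, 0.657, 0.064]
force: [-0.2, -0.1, -1.1]
gripper_width: 0.127
gripper_force: 58.6
origin [0.5484 0.1643 0.0518] slant 0.1912 roll 0.0015 yaw -0.1284 t 6.2
top corr [ 0.0025 -0.0033 -0.0092 -0.0349] -165 tray [ 0.5215  0.1653 -0.1266]
side corr [-0.0034  0.0015  0.0154 -0.0401] -268 tray [ 0.5166  0.1696 -0.122 ]
t 6.3 tip(tray mm) [-53.54   0.93  35.98] slant 0.1919 yaw -0.1284 F(tray) [-0.01  0.55 -0.92] T [-0.012  0.269  0.022] tcp [0.5574 0.1634 0.0644]
need xyz [-0.05  -0.023 -0.655] rot [-0.014  0.018  0.   ]
```

```bash
python3 - <<'E'
import cv2
a=cv2.imread("pics/top_b.png")[150:290,130:290];b=cv2.imread("pics/side_b.png")[190:330,140:300]
cv2.imwrite("pics/b2.png",cv2.resize(cv2.hconcat([a,b]),None,fx=2.5,fy=2.5,interpolation=cv2.INTER_CUBIC))
E
```

```text
(no output)
```

View pics/b2.png

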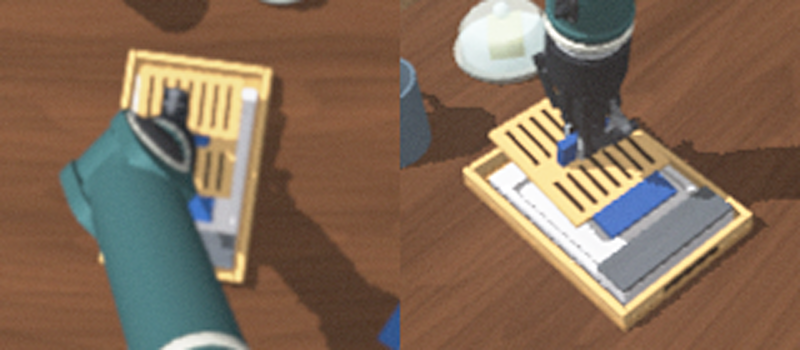

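The side view shows the board slanted, its tongue just in front of the dark lip. I'll check the real slant from the side camera's depth before going lower.

```bash
cat > plane.py <<'E'
from goal import *
def plane():
    c=camera("side"); W=world(c); s,B,o=pose()
    hsv=cv2.cvtColor(c["frame"],cv2.COLOR_RGB2HSV)
    L=(W-o)@B*1000; x,y,z=L[...,0],L[...,1],L[...,2]
    m=(abs(y)<57)&(x>-82)&(x<83)&(abs(z-6)<14)&~((x>-58)&(x<-50))&~((x>-15)&(x<40)&(abs(y)<40))&(hsv[...,2]>90)&(hsv[...,1]>70)
    P=L[m]
    for _ in range(4):
        A=np.c_[P[:,:2],np.ones(len(P))]; k=np.linalg.lstsq(A,P[:,2],rcond=None)[0]; r=P[:,2]-A@k; P=P[abs(r)<2.5*r.std()+.3]
    t=W.reshape(-1,3); t=t[(abs(t[:,0]-.5)<.09)&(abs(t[:,1])<.06)&(abs(t[:,2])<.015)]
    kt=np.linalg.lstsq(np.c_[t[:,:2],np.ones(len(t))],t[:,2],rcond=None)[0]
    print("board plane slope x,y, z at origin(exp 6):",k.round(4),"n",len(P),"rms",r.std().round(2),"table slope",kt.round(4), "tongue z",np.median(P[P[:,0]<-58][:,2]).round(2),"free z",np.median(P[P[:,0]>60][:,2]).round(2))
plane()
E
python3 plane.py; python3 goal.py -55 16.5 .19
```

```text
board plane slope x,y, z at origin(exp 6): [-6.0000e-04  1.6000e-03  4.5273e+00] n 1264 rms 1.51 table slope [ 0.0009  0.0022 -0.0023] tongue z 4.54 free z 4.56
t 6.35 tip(tray mm) [-53.59   0.96  36.02] slant 0.1919 yaw -0.1283 F(tray) [-0.99  0.3  -1.65] T [0.    0.218 0.016] tcp [0.5574 0.1635 0.0644]
need xyz [-0.049 -0.024 -0.657] rot [-0.014  0.018 -0.   ]
```

Depth confirms the board is aligned with the tool model. Lowering it.

```bash
python3 -m creep '[{"x":-0.02,"y":-0.01,"z":-0.1,"rx":-0.01,"ry":0.01,"rz":0,"claw":5},{"x":-0.02,"y":-0.01,"z":-0.15,"rx":0,"ry":0,"rz":0,"claw":5},{"x":0,"y":0,"z":-0.15,"rx":0,"ry":0,"rz":0,"claw":5},{"x":0,"y":0,"z":-0.12,"rx":0,"ry":0,"rz":0,"claw":5},{"x":0,"y":0,"z":-0.08,"rx":0,"ry":0,"rz":0,"claw":5},{"x":0,"y":0,"z":-0.04,"rx":0,"ry":0,"rz":0,"claw":5},{"x":0,"y":0,"z":0,"rx":0,"ry":0,"rz":0,"claw":5},{"x":0,"y":0,"z":0,"rx":0,"ry":0,"rz":0,"claw":5}]'
python3 goal.py -66 16.5 .19
```

```text
clock: 7.02
tcp_pos: [0.5556, 0.163, 0.0446]
tool_rot: [0.071, 0.747, 0.658, 0.063]
force: [-0.3, 0.1, -1.6]
gripper_width: 0.131
gripper_force: 58.6
t 7.02 tip(tray mm) [-55.4    0.15  16.35] slant 0.1898 yaw -0.1273 F(tray) [-0.32  0.07 -1.58] T [-0.013  0.23   0.006] tcp [0.5556 0.163  0.0446]
need xyz [-0.351  0.038  0.005] rot [-0.001 -0.002 -0.006]
```

```bash
python3 -m creep '[{"x":-0.08,"y":0.01,"z":0,"rx":0,"ry":0,"rz":0,"claw":5},{"x":-0.08,"y":0.01,"z":0,"rx":0,"ry":0,"rz":0,"claw":5},{"x":-0.08,"y":0.01,"z":0,"rx":0,"ry":0,"rz":0,"claw":5},{"x":-0.08,"y":0.01,"z":0,"rx":0,"ry":0,"rz":0,"claw":5},{"x":-0.08,"y":0.01,"z":0,"rx":0,"ry":0,"rz":0,"claw":5},{"x":-0.08,"y":0.01,"z":0,"rx":0,"ry":0,"rz":0,"claw":5},{"x":-0.08,"y":0.01,"z":0,"rx":0,"ry":0,"rz":0,"claw":5},{"x":0,"y":0,"z":0,"rx":0,"ry":0,"rz":0,"claw":5}]'
python3 goal.py -84 16.5 .19
```

```text
clock: 7.68
tcp_pos: [0.5381, 0.1652, 0.0447]
tool_rot: [0.071, 0.747, 0.658, 0.062]
force: [-0.4, -0.2, -2.0]
gripper_width: 0.13
gripper_force: 58.6
t 7.68 tip(tray mm) [-7.298e+01  5.000e-02  1.645e+01] slant 0.1895 yaw -0.127 F(tray) [-0.36 -0.22 -2.03] T [ 0.024  0.271 -0.016] tcp [0.5381 0.1652 0.0447]
need xyz [-0.365  0.042  0.003] rot [ 0.    -0.004 -0.008]
```

```bash
python3 -m creep '[{"x":-0.05,"y":0.01,"z":0,"rx":0,"ry":0,"rz":0,"claw":5},{"x":-0.05,"y":0.01,"z":0,"rx":0,"ry":0,"rz":0,"claw":5},{"x":-0.05,"y":0,"z":0,"rx":0,"ry":0,"rz":0,"claw":5},{"x":-0.05,"y":0.01,"z":0,"rx":0,"ry":0,"rz":0,"claw":5},{"x":-0.05,"y":0.01,"z":0,"rx":0,"ry":0,"rz":0,"claw":5},{"x":-0.05,"y":0,"z":0,"rx":0,"ry":0,"rz":-0.01,"claw":5},{"x":-0.05,"y":0,"z":0,"rx":0,"ry":0,"rz":0,"claw":5},{"x":0,"y":0,"z":0,"rx":0,"ry":0,"rz":0,"claw":5}]'
python3 goal.py -90 16.5 .19
```

```text
clock: 8.35
tcp_pos: [0.5279, 0.1662, 0.0447]
tool_rot: [0.071, 0.748, 0.657, 0.062]
force: [0.5, 0.6, -1.9]
gripper_width: 0.128
gripper_force: 58.6
t 8.35 tip(tray mm) [-8.326e+01 -6.000e-02  1.644e+01] slant 0.1897 yaw -0.1286 F(tray) [ 0.44  0.65 -1.89] T [-0.01   0.265 -0.049] tcp [0.5279 0.1662 0.0447]
need xyz [-0.223  0.032  0.003] rot [ 0.    -0.003  0.005]
```

```bash
python3 -m creep '[{"x":-0.02,"y":0,"z":0,"rx":0,"ry":0,"rz":0,"claw":5},{"x":-0.02,"y":0.01,"z":0,"rx":0,"ry":0,"rz":0,"claw":5},{"x":-0.02,"y":0,"z":0,"rx":0,"ry":0,"rz":0,"claw":5},{"x":-0.02,"y":0,"z":0,"rx":0,"ry":0,"rz":0,"claw":5},{"x":-0.02,"y":0.01,"z":0,"rx":0,"ry":0,"rz":0,"claw":5},{"x":-0.02,"y":0,"z":0,"rx":0,"ry":0,"rz":0,"claw":5},{"x":-0.02,"y":0,"z":0,"rx":0,"ry":0,"rz":0,"claw":5},{"x":0,"y":0,"z":0,"rx":0,"ry":0,"rz":0,"claw":5}]'
python3 goal.py -92 16.5 .19
```

```text
clock: 9.02
tcp_pos: [0.5239, 0.1668, 0.0447]
tool_rot: [0.071, 0.748, 0.657, 0.063]
force: [0.7, -0.1, -2.2]
gripper_width: 0.13
gripper_force: 58.6
t 9.02 tip(tray mm) [-8.726e+01  3.000e-02  1.643e+01] slant 0.1898 yaw -0.1286 F(tray) [ 0.73 -0.03 -2.21] T [0.018 0.255 0.025] tcp [0.5239 0.1668 0.0447]
need xyz [-0.157  0.021  0.003] rot [-0.    -0.002  0.005]
```

```bash
python3 -m creep '[{"x":-0.01,"y":0,"z":0,"rx":0,"ry":0,"rz":0,"claw":5},{"x":-0.01,"y":0,"z":0,"rx":0,"ry":0,"rz":0,"claw":5},{"x":-0.01,"y":0,"z":0,"rx":0,"ry":0,"rz":0,"claw":5},{"x":-0.01,"y":0.01,"z":0,"rx":0,"ry":0,"rz":0,"claw":5},{"x":-0.01,"y":0,"z":0,"rx":0,"ry":0,"rz":0,"claw":5},{"x":-0.01,"y":0,"z":0,"rx":0,"ry":0,"rz":0,"claw":5},{"x":0,"y":0,"z":0,"rx":0,"ry":0,"rz":0,"claw":5},{"x":0,"y":0,"z":0,"rx":0,"ry":0,"rz":0,"claw":5}]'
python3 goal.py -92 16.5 .19
python3 -m creep '[{"x":0,"y":0,"z":0,"rx":0,"ry":0,"rz":0,"claw":5},{"x":0,"y":0,"z":0,"rx":0,"ry":0,"rz":0,"claw":5},{"x":0,"y":0,"z":0,"rx":0,"ry":0,"rz":0,"claw":5},{"x":0,"y":0,"z":0,"rx":0,"ry":0,"rz":0,"claw":5},{"x":0,"y":0,"z":0,"rx":0,"ry":0,"rz":0,"claw":5},{"x":0,"y":0,"z":0,"rx":0,"ry":0,"rz":0,"claw":5},{"x":0,"y":0,"z":0,"rx":0,"ry":0,"rz":0,"claw":5},{"x":0,"y":0,"z":0,"rx":0,"ry":0,"rz":0,"claw":5}]'
```

```text
clock: 9.68
tcp_pos: [0.5223, 0.1671, 0.0447]
tool_rot: [0.071, 0.748, 0.657, 0.063]
force: [-0.4, -0.7, -1.6]
gripper_width: 0.131
gripper_force: 58.6
t 9.68 tip(tray mm) [-88.93   0.12  16.45] slant 0.19 yaw -0.1287 F(tray) [-0.28 -0.72 -1.55] T [ 0.042  0.273 -0.004] tcp [0.5223 0.1671 0.0447]
need xyz [-0.102  0.011  0.002] rot [-0.001 -0.     0.006]
clock: 10.35
tcp_pos: [0.5223, 0.1671, 0.0447]
tool_rot: [0.071, 0.748, 0.657, 0.063]
force: [-0.1, 0.3, -1.4]
gripper_width: 0.127
gripper_force: 58.6
```

No contact yet at tip x -88.9. Creeping on, 1.2 mm per call.

```bash
python3 -m creep '[{"x":-0.01,"y":0,"z":0,"rx":0,"ry":0,"rz":0,"claw":5},{"x":-0.01,"y":0,"z":0,"rx":0,"ry":0,"rz":0,"claw":5},{"x":-0.01,"y":0,"z":0,"rx":0,"ry":0,"rz":0,"claw":5},{"x":-0.01,"y":0,"z":0,"rx":0,"ry":0,"rz":0,"claw":5},{"x":0,"y":0,"z":0,"rx":0,"ry":0,"rz":0,"claw":5},{"x":0,"y":0,"z":0,"rx":0,"ry":0,"rz":0,"claw":5},{"x":0,"y":0,"z":0,"rx":0,"ry":0,"rz":0,"claw":5},{"x":0,"y":0,"z":0,"rx":0,"ry":0,"rz":0,"claw":5}]'
python3 goal.py
```

```text
clock: 11.02
tcp_pos: [0.5211, 0.1671, 0.0447]
tool_rot: [0.071, 0.748, 0.657, 0.063]
force: [-0.7, 0.7, -1.2]
gripper_width: 0.127
gripper_force: 58.6
t 11.02 tip(tray mm) [-9.008e+01 -1.000e-02  1.648e+01] slant 0.19 yaw -0.1287 F(tray) [-0.77  0.56 -1.22] T [-0.018  0.288 -0.031] tcp [0.5211 0.1671 0.0447]
```

```bash
python3 -m creep '[{"x":-0.01,"y":0,"z":0,"rx":0,"ry":0,"rz":0,"claw":5},{"x":-0.01,"y":0,"z":0,"rx":0,"ry":0,"rz":0,"claw":5},{"x":-0.01,"y":0,"z":0,"rx":0,"ry":0,"rz":0,"claw":5},{"x":0,"y":0,"z":0,"rx":0,"ry":0,"rz":0,"claw":5},{"x":0,"y":0,"z":0,"rx":0,"ry":0,"rz":0,"claw":5},{"x":0,"y":0,"z":0,"rx":0,"ry":0,"rz":0,"claw":5},{"x":0,"y":0,"z":0,"rx":0,"ry":0,"rz":0,"claw":5},{"x":0,"y":0,"z":0,"rx":0,"ry":0,"rz":0,"claw":5}]'
python3 goal.py -92 16.5 .19
```

```text
clock: 11.68
tcp_pos: [0.5202, 0.1671, 0.0447]
tool_rot: [0.071, 0.748, 0.657, 0.063]
force: [-0.7, 0.5, -1.6]
gripper_width: 0.129
gripper_force: 58.6
t 11.68 tip(tray mm) [-90.98  -0.13  16.45] slant 0.19 yaw -0.1287 F(tray) [-0.76  0.37 -1.57] T [0.028 0.237 0.013] tcp [0.5202 0.1671 0.0447]
need xyz [-0.033  0.011  0.002] rot [-0.001  0.     0.006]
```

```bash
python3 -m creep '[{"x":-0.01,"y":0,"z":0,"rx":0,"ry":0,"rz":0,"claw":5},{"x":-0.01,"y":0,"z":0,"rx":0,"ry":0,"rz":0,"claw":5},{"x":-0.01,"y":0.01,"z":0,"rx":0,"ry":0,"rz":0,"claw":5},{"x":0,"y":0,"z":0,"rx":0,"ry":0,"rz":0,"claw":5},{"x":0,"y":0,"z":0,"rx":0,"ry":0,"rz":0,"claw":5},{"x":0,"y":0,"z":0,"rx":0,"ry":0,"rz":0,"claw":5},{"x":0,"y":0,"z":0,"rx":0,"ry":0,"rz":0,"claw":5},{"x":0,"y":0,"z":0,"rx":0,"ry":0,"rz":0,"claw":5}]'
python3 goal.py
```

```text
clock: 12.35
tcp_pos: [0.5195, 0.1673, 0.0448]
tool_rot: [0.071, 0.748, 0.657, 0.063]
force: [2.2, -1.4, -1.7]
gripper_width: 0.129
gripper_force: 58.6
t 12.35 tip(tray mm) [-9.170e+01 -1.000e-02  1.652e+01] slant 0.1903 yaw -0.1288 F(tray) [ 2.32 -1.15 -1.72] T [-0.157 -0.286  0.027] tcp [0.5195 0.1673 0.0448]
```

```bash
python3 -m creep '[{"x":-0.01,"y":0,"z":0,"rx":0,"ry":0,"rz":0,"claw":5},{"x":-0.01,"y":0,"z":0,"rx":0,"ry":0,"rz":0,"claw":5},{"x":0,"y":0,"z":0,"rx":0,"ry":0,"rz":0,"claw":5},{"x":0,"y":0,"z":0,"rx":0,"ry":0,"rz":0,"claw":5},{"x":0,"y":0,"z":0,"rx":0,"ry":0,"rz":0,"claw":5},{"x":0,"y":0,"z":0,"rx":0,"ry":0,"rz":0,"claw":5},{"x":0,"y":0,"z":0,"rx":0,"ry":0,"rz":0,"claw":5},{"x":0,"y":0,"z":0,"rx":0,"ry":0,"rz":0,"claw":5}]'
python3 goal.py
```

```text
clock: 13.02
tcp_pos: [0.5189, 0.1674, 0.0448]
tool_rot: [0.071, 0.748, 0.657, 0.063]
force: [2.9, -0.8, -1.6]
gripper_width: 0.133
gripper_force: 58.7
t 13.02 tip(tray mm) [-9.235e+01 -3.000e-02  1.651e+01] slant 0.1902 yaw -0.1287 F(tray) [ 3.   -0.44 -1.58] T [-0.199 -0.54   0.054] tcp [0.5189 0.1674 0.0448]
```

```bash
python3 -m creep '[{"x":-0.01,"y":0,"z":0,"rx":0,"ry":0,"rz":0,"claw":5},{"x":0,"y":0,"z":0,"rx":0,"ry":0,"rz":0,"claw":5},{"x":0,"y":0,"z":0,"rx":0,"ry":0,"rz":0,"claw":5},{"x":0,"y":0,"z":0,"rx":0,"ry":0,"rz":0,"claw":5},{"x":0,"y":0,"z":0,"rx":0,"ry":0,"rz":0,"claw":5},{"x":0,"y":0,"z":0,"rx":0,"ry":0,"rz":0,"claw":5},{"x":0,"y":0,"z":0,"rx":0,"ry":0,"rz":0,"claw":5},{"x":0,"y":0,"z":0,"rx":0,"ry":0,"rz":0,"claw":5}]'
python3 goal.py
```

```text
clock: 13.68
tcp_pos: [0.5185, 0.1674, 0.0448]
tool_rot: [0.071, 0.748, 0.657, 0.063]
force: [4.7, -1.0, -1.0]
gripper_width: 0.128
gripper_force: 58.7
t 13.68 tip(tray mm) [-9.271e+01 -3.000e-02  1.650e+01] slant 0.1902 yaw -0.1288 F(tray) [ 4.8  -0.37 -0.96] T [-0.198 -0.747  0.005] tcp [0.5185 0.1674 0.0448]
```

The stop is felt at 4.8 N, at tip x≈-92.7 compressed, so the shift is about -7.3 mm and matches the view. Now easing off slightly and swinging down.

```bash
python3 goal.py -91.8 15 .12
```

```text
t 13.68 tip(tray mm) [-9.271e+01 -3.000e-02  1.650e+01] slant 0.1902 yaw -0.1288 F(tray) [ 4.8  -0.37 -0.96] T [-0.198 -0.747  0.005] tcp [0.5185 0.1674 0.0448]
need xyz [ 0.089 -0.008 -0.268] rot [0.073 0.58  0.006]
```

```bash
python3 -m creep '[{"x":0.02,"y":0,"z":-0.03,"rx":0.01,"ry":0.08,"rz":0,"claw":5},{"x":0.02,"y":0,"z":-0.04,"rx":0.01,"ry":0.08,"rz":0,"claw":5},{"x":0.02,"y":0,"z":-0.04,"rx":0.01,"ry":0.08,"rz":0,"claw":5},{"x":0.01,"y":0,"z":-0.04,"rx":0.01,"ry":0.09,"rz":0,"claw":5},{"x":0.01,"y":-0.01,"z":-0.04,"rx":0.01,"ry":0.09,"rz":0,"claw":5},{"x":0.01,"y":0,"z":-0.04,"rx":0.01,"ry":0.08,"rz":0,"claw":5},{"x":0,"y":0,"z":-0.04,"rx":0.01,"ry":0.08,"rz":0,"claw":5},{"x":0,"y":0,"z":0,"rx":0,"ry":0,"rz":0,"claw":5}]' 110
python3 goal.py -91.8 14.4 .085
```

```text
clock: 14.35
tcp_pos: [0.521, 0.1669, 0.0361]
tool_rot: [0.045, 0.75, 0.659, 0.039]
force: [0.8, -0.3, -1.5]
gripper_width: 0.117
gripper_force: 107.3
t 14.35 tip(tray mm) [-92.    -0.21  14.53] slant 0.1183 yaw -0.1292 F(tray) [ 0.86 -0.18 -1.52] T [ 0.025 -0.195  0.039] tcp [0.521  0.1669 0.0361]
need xyz [ 0.03   0.007 -0.109] rot [0.04  0.275 0.011]
```

```bash
python3 -m creep '[{"x":0.01,"y":0,"z":-0.02,"rx":0.01,"ry":0.05,"rz":0,"claw":5},{"x":0,"y":0.01,"z":-0.02,"rx":0.01,"ry":0.05,"rz":0,"claw":5},{"x":0.01,"y":0,"z":-0.02,"rx":0.01,"ry":0.05,"rz":0.01,"claw":5},{"x":0,"y":0,"z":-0.02,"rx":0.01,"ry":0.06,"rz":0,"claw":5},{"x":0.01,"y":0,"z":-0.02,"rx":0,"ry":0.06,"rz":0,"claw":5},{"x":0,"y":0,"z":0,"rx":0,"ry":0,"rz":0,"claw":5},{"x":0,"y":0,"z":0,"rx":0,"ry":0,"rz":0,"claw":5},{"x":0,"y":0,"z":0,"rx":0,"ry":0,"rz":0,"claw":5}]'
python3 goal.py -91.8 14.4 .05; python3 plane.py
```

```text
clock: 15.02
tcp_pos: [0.5217, 0.1675, 0.0335]
tool_rot: [0.033, 0.75, 0.66, 0.029]
force: [-0.3, -0.1, -1.8]
gripper_width: 0.119
gripper_force: 107.4
t 15.02 tip(tray mm) [-92.01   0.26  14.92] slant 0.0866 yaw -0.1273 F(tray) [-0.29 -0.11 -1.85] T [ 0.046 -0.015 -0.045] tcp [0.5217 0.1675 0.0335]
need xyz [ 0.026 -0.014 -0.133] rot [ 0.039  0.303 -0.006]
board plane slope x,y, z at origin(exp 6): [-3.0000e-04  5.1000e-03  4.3418e+00] n 953 rms 1.4 table slope [-0.0011  0.0007 -0.0012] tongue z nan free z 4.56
  return _methods._mean(a, axis=axis, dtype=dtype,
  ret = ret.dtype.type(ret / rcount)
```

```bash
python3 -m creep '[{"x":0.01,"y":0,"z":-0.02,"rx":0.01,"ry":0.05,"rz":0,"claw":5},{"x":0,"y":-0.01,"z":-0.02,"rx":0.01,"ry":0.05,"rz":0,"claw":5},{"x":0.01,"y":0,"z":-0.02,"rx":0.01,"ry":0.05,"rz":0,"claw":5},{"x":0,"y":0,"z":-0.03,"rx":0.01,"ry":0.05,"rz":0,"claw":5},{"x":0,"y":0,"z":-0.03,"rx":0,"ry":0.05,"rz":0,"claw":5},{"x":0,"y":0,"z":0,"rx":0,"ry":0,"rz":0,"claw":5},{"x":0,"y":0,"z":0,"rx":0,"ry":0,"rz":0,"claw":5},{"x":0,"y":0,"z":0,"rx":0,"ry":0,"rz":0,"claw":5}]'
python3 goal.py -91.8 14.2 .025
```

```text
clock: 15.73
tcp_pos: [0.5224, 0.1672, 0.0299]
tool_rot: [0.021, 0.75, 0.66, 0.019]
force: [-1.1, 0.8, 1.1]
gripper_width: 0.119
gripper_force: 107.9
t 15.73 tip(tray mm) [-9.179e+01  7.000e-02  1.419e+01] slant 0.0563 yaw -0.1276 F(tray) [-1.15  0.66  1.09] T [0.066 0.382 0.014] tcp [0.5224 0.1672 0.0299]
need xyz [ 0.014 -0.005 -0.1  ] rot [ 0.025  0.26  -0.004]
```

```bash
python3 -m creep '[{"x":0.01,"y":0,"z":-0.02,"rx":0.01,"ry":0.05,"rz":0,"claw":5},{"x":0,"y":0,"z":-0.02,"rx":0.01,"ry":0.05,"rz":0,"claw":5},{"x":0,"y":0,"z":-0.02,"rx":0,"ry":0.05,"rz":0,"claw":5},{"x":0,"y":0,"z":-0.02,"rx":0.01,"ry":0.05,"rz":0,"claw":5},{"x":0,"y":0,"z":0,"rx":0,"ry":0,"rz":0,"claw":5},{"x":0,"y":0,"z":0,"rx":0,"ry":0,"rz":0,"claw":5},{"x":0,"y":0,"z":0,"rx":0,"ry":0,"rz":0,"claw":5},{"x":0,"y":0,"z":0,"rx":0,"ry":0,"rz":0,"claw":5}]'
python3 goal.py -91.8 14.1 .01; python3 plane.py 2>/dev/null
```

```text
clock: 16.4
tcp_pos: [0.5226, 0.167, 0.0273]
tool_rot: [0.012, 0.751, 0.661, 0.011]
force: [-1.1, 0.2, -1.4]
gripper_width: 0.12
gripper_force: 107.6
t 16.4 tip(tray mm) [-9.189e+01 -2.000e-02  1.398e+01] slant 0.032 yaw -0.1276 F(tray) [-1.09  0.1  -1.43] T [-0.001  0.642  0.   ] tcp [0.5226 0.167  0.0273]
need xyz [ 0.012 -0.002 -0.066] rot [ 0.012  0.183 -0.004]
board plane slope x,y, z at origin(exp 6): [-5.4000e-03  2.9000e-03  4.4172e+00] n 931 rms 1.35 table slope [ 0.      0.0009 -0.0017] tongue z nan free z 4.13
```

```bash
python3 -m creep '[{"x":0.01,"y":0,"z":-0.02,"rx":0.01,"ry":0.05,"rz":0,"claw":5},{"x":0,"y":0,"z":-0.02,"rx":0,"ry":0.05,"rz":0,"claw":5},{"x":0,"y":0,"z":-0.02,"rx":0.01,"ry":0.05,"rz":0,"claw":5},{"x":0,"y":0,"z":-0.01,"rx":0,"ry":0.03,"rz":0,"claw":5},{"x":0,"y":0,"z":0,"rx":0,"ry":0,"rz":0,"claw":5},{"x":0,"y":0,"z":0,"rx":0,"ry":0,"rz":0,"claw":5},{"x":0,"y":0,"z":0,"rx":0,"ry":0,"rz":0,"claw":5},{"x":0,"y":0,"z":0,"rx":0,"ry":0,"rz":0,"claw":5}]'
python3 goal.py -91.8 14.0 0; python3 plane.py 2>/dev/null
```

```text
clock: 17.12
tcp_pos: [0.5234, 0.1671, 0.0255]
tool_rot: [0.004, 0.751, 0.661, 0.004]
force: [-0.5, -0.5, -2.0]
gripper_width: 0.121
gripper_force: 107.6
t 17.12 tip(tray mm) [-91.39   0.13  14.14] slant 0.0111 yaw -0.1277 F(tray) [-0.43 -0.56 -2.04] T [ 0.023  0.066 -0.018] tcp [0.5234 0.1671 0.0255]
need xyz [-0.01  -0.004 -0.04 ] rot [ 0.001  0.093 -0.002]
board plane slope x,y, z at origin(exp 6): [-7.0000e-04  3.0000e-03  4.4318e+00] n 915 rms 1.39 table slope [ 0.0004  0.0003 -0.0019] tongue z nan free z 4.49
```

```bash
python3 -m creep '[{"x":0,"y":0,"z":-0.01,"rx":0,"ry":0.03,"rz":0,"claw":5},{"x":0,"y":0,"z":-0.02,"rx":0,"ry":0.03,"rz":0,"claw":5},{"x":0,"y":0,"z":-0.01,"rx":0,"ry":0.03,"rz":0,"claw":5},{"x":0,"y":0,"z":-0.01,"rx":0,"ry":0,"rz":0,"claw":5},{"x":0,"y":0,"z":0,"rx":0,"ry":0,"rz":0,"claw":5},{"x":0,"y":0,"z":0,"rx":0,"ry":0,"rz":0,"claw":5},{"x":0,"y":0,"z":0,"rx":0,"ry":0,"rz":0,"claw":5},{"x":0,"y":0,"z":0,"rx":0,"ry":0,"rz":0,"claw":5}]'
python3 goal.py -91.8 14.0 0
```

```text
clock: 17.83
tcp_pos: [0.5235, 0.1672, 0.0244]
tool_rot: [0.0, 0.751, 0.661, 0.0]
force: [-1.4, -0.9, 5.2]
gripper_width: 0.118
gripper_force: 108.9
t 17.83 tip(tray mm) [-91.43   0.26  14.06] slant 0.0007 yaw -0.1276 F(tray) [-1.26 -1.02  5.18] T [-0.135  0.36  -0.018] tcp [0.5235 0.1672 0.0244]
need xyz [-0.013 -0.008 -0.004] rot [ 0.001  0.006 -0.004]
```

```bash
python3 -m creep '[{"x":0,"y":0,"z":0,"rx":0,"ry":0,"rz":0,"claw":11},{"x":0,"y":0,"z":0,"rx":0,"ry":0,"rz":0,"claw":16},{"x":0,"y":0,"z":0,"rx":0,"ry":0,"rz":0,"claw":24},{"x":0,"y":0,"z":0,"rx":0,"ry":0,"rz":0,"claw":40},{"x":0,"y":0,"z":0,"rx":0,"ry":0,"rz":0,"claw":40},{"x":0,"y":0,"z":0,"rx":0,"ry":0,"rz":0,"claw":40},{"x":0,"y":0,"z":0,"rx":0,"ry":0,"rz":0,"claw":40},{"x":0,"y":0,"z":0,"rx":0,"ry":0,"rz":0,"claw":40}]' 20
python3 -m creep '[{"x":0,"y":0,"z":0.1,"rx":0,"ry":0,"rz":0,"claw":40},{"x":0,"y":0,"z":0.3,"rx":0,"ry":0,"rz":0,"claw":40},{"x":0,"y":0,"z":0.5,"rx":0,"ry":0,"rz":0,"claw":40},{"x":0,"y":0,"z":0.8,"rx":0,"ry":0,"rz":0,"claw":40},{"x":-0.3,"y":-0.5,"z":0.8,"rx":0,"ry":0,"rz":0,"claw":40},{"x":-0.5,"y":-0.9,"z":0.7,"rx":0,"ry":0,"rz":0,"claw":40},{"x":-0.5,"y":-0.9,"z":0.5,"rx":0,"ry":0,"rz":0,"claw":40},{"x":-0.5,"y":-0.9,"z":0.3,"rx":0,"ry":0,"rz":0,"claw":40}]'
python3 -m creep '[{"x":-0.4,"y":-0.9,"z":0,"rx":0,"ry":0,"rz":0,"claw":40},{"x":-0.4,"y":-0.9,"z":0,"rx":0,"ry":0,"rz":0,"claw":40},{"x":0,"y":-0.9,"z":0,"rx":0,"ry":0,"rz":0,"claw":40},{"x":0,"y":-0.9,"z":0,"rx":0,"ry":0,"rz":0,"claw":40},{"x":0,"y":-0.9,"z":0,"rx":0,"ry":0,"rz":0,"claw":40},{"x":0,"y":-0.6,"z":0,"rx":0,"ry":0,"rz":0,"claw":40},{"x":0,"y":0,"z":0,"rx":0,"ry":0,"rz":0,"claw":40},{"x":0,"y":0,"z":0,"rx":0,"ry":0,"rz":0,"claw":40}]'
python3 - <<'E'
from fit import *
c=camera("top");d=camera("side")
b=board.copy(); b[:,2]+=14
for n,k in(("top",c),("side",d)):
    t=fit(k,tray,[.519,.1675,-.128])[0]; p=fit(k,b,[.5117,.1685,-.128])[0]; W=world(k)
    D=R.from_euler('z',-t[2]).apply([p[0]-t[0],p[1]-t[1],0])*1000
    L=(W.reshape(-1,3)-[*t[:2],0])@R.from_euler('z',t[2]).as_matrix()*1000
    zz=[np.median(L[(abs(L[:,0]-x+7)<12)&(abs(L[:,1])<50)][:,2]).round(1) for x in(-40,-20,40,60)]
    print(n,"board in tray",D.round(1),"dyaw",(p[2]-t[2]).round(3),"z along x",zz)
a=c["frame"][150:290,140:290];e=d["frame"][200:340,140:290]
cv2.imwrite("pics/end.png",cv2.resize(cv2.hconcat([a,e]),None,fx=2.6,fy=2.6,interpolation=cv2.INTER_CUBIC)[:,:,::-1])
E
```

```text
clock: 18.5
tcp_pos: [0.5232, 0.1671, 0.0239]
tool_rot: [0.0, 0.751, 0.661, -0.0]
force: [-0.3, -0.7, -0.4]
gripper_width: 0.469
gripper_force: 0.0
clock: 19.17
tcp_pos: [0.4695, 0.0706, 0.1465]
tool_rot: [0.001, 0.75, 0.661, 0.001]
force: [0.3, -1.0, 0.4]
gripper_width: 0.469
gripper_force: 0.0
clock: 19.83
tcp_pos: [0.4453, -0.0826, 0.1446]
tool_rot: [0.0, 0.752, 0.66, 0.0]
force: [-0.9, 0.5, 0.5]
gripper_width: 0.466
gripper_force: 0.0
top board in tray [-8.4 11.6  0. ] dyaw 0.011 z along x [np.float64(19.3), np.float64(19.3), np.float64(19.2), np.float64(18.8)]
side board in tray [ 30.  -37.2   0. ] dyaw 0.128 z along x [np.float64(18.8), np.float64(18.8), np.float64(18.6), np.float64(18.5)]
```

View pics/end.png

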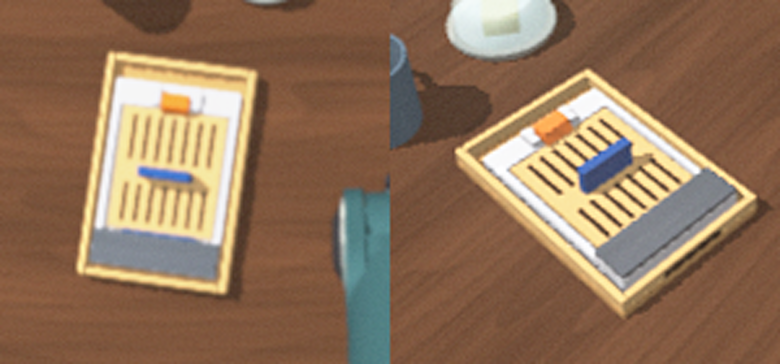

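The board lies flat under the lip, with the orange catch sprung over its free edge at about (175,103). The gripper is clear and nothing else has moved, so I'm handing in.

```bash
python3 -c "
from rig import env
print(env.sign_off())"
```

```text
the job is handed in; nothing more can be done
None
```

The board is fitted and the job is handed in: I felt the stop at about 5 N, the torque drop past the catch indicated the click, the board lies flat under lip and catch, and the gripper is clear, at about 20 s on the robot's clock.

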